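# Fetch the specimen mount from behind the loupe

### The arm

A 6-joint arm with a two-finger parallel gripper is mounted at the origin on a cart in front of the work surface, level with it; the furniture and walls round the work are solid. World frame = base frame: x ahead of the robot, y to its left, z up, the work surface at z = 0. Lengths are in mm, angles in degrees, forces in N, time in s.
With the tool pointing down it reaches from about 300 to 850 mm from the base axis. Payload 4.2 kg.
Tool frame: the origin (TCP) lies between the finger pads; the fingertips stand 11 mm ahead of it and the grasp point (between the pads) lies 8 mm behind it (env.tips_ahead is the distance from the TCP to the fingertips, in mm); z points along the fingers, y is the line along which they close (so a half turn about z gives the same grasp; the last joint's range is limited). The gripper opens to 91 mm and grips with 3 to 60 N. Pads are 32 mm wide; open, the fingers measure 118 mm over their backs; the gripper's body (76 mm by 178 mm) begins 60 mm behind the grasp point.
Start: joints at [63.827, 18.312, 89.639, -0, 72.044, -1.146], TCP at [243.253, 521.028, 224.976] pointing down, gripper open.
Joint ranges: [-177.97, 177.97], [-48.28, 115.42], [12.27, 149.76], [-77.06, 257.06], [2.81, 150.46], [-146.56, 146.56]. Speed limits (degrees/s): [147.25, 147.25, 180, 180, 180, 180].

### API

Orientations are given as [roll, pitch, yaw] about the fixed x, y, z axes, in that order (R = Rz(yaw) Ry(pitch) Rx(roll)).
In Python, from workcell import env, cams gives the robot as it stands.
- The arm moves only by the tool step_arm, never from a script. Its arguments are lists of equal length, an entry for each row: "linear": the shift along the tool's x, y, z in units of 30 cm (1.0 is 30 cm), a list of three; "turn": the turn about the tool's z in units of 360 degrees (1.0 is 360 degrees). In form: {"linear": [[tx, ty, tz], ...], "turn": [turn, ...]}. A call has 1 to 20 rows; each row is the pose to reach, as a shift and turn from the pose commanded when the call began, along the tool's axes at that moment, turning the shorter way round; what a row does not reach only later rows make up. A row lasts 1/8 s, in which the tool goes at most 62.5 mm and 10.7 degrees, less where a joint would pass 70% of its speed; a pose out of reach is approached as far as the arm can. A call with a number of a shift or a turn outside -1 to 1 is refused whole. A call with a gripper value outside its range is refused whole. "fingers" is the closure, from -1 (fully open) to 1 (shut), so that 0 is half open, set as the call begins (left out, the last holds). The fingers move at their own pace and stop on an object; "force" is the grip in N (left out, the last holds). Time passes only in rows, so rows that repeat a pose let the fingers close. It gives the time, the measured TCP pose, the force, the opening and the grip force at its end, in the units of the state.
- env.state(): the state, without advancing time (a new reading comes with each control period).
- cams.grab_frame(name): name is "scene" or "top"; returns a dict with "color" (420x560x3 uint8, blue, green, red), "fx", "fy", "cx", "cy" (pixels), "dist" ([k1, k2, p1, p2, k3] as OpenCV has them; the pictures are not rectified), "extrinsics" (4x4, takes a point from camera to world coordinates). Camera axes: x right, y down, z forward; pixel columns grow to the right and rows downward; lengths in mm; the calibration is good to about 2 mm. A picture is of the moment at which its call begins. There is no depth.
- env.job_done(): hands the job in; it is judged then, once.
The state is a dict: "time_s": time; "qpos": joint angles; "qvel": joint speeds; "effort": joint torques, N m; "ee_pos": TCP position; "ee_rot": TCP orientation; "force": force on the tool from outside, world axes, zero at the start; "torque": the same for the moment, N m; "gripper_width": finger opening in mm; "gripper_force": force on a finger pad.
Only numpy, scipy, OpenCV 4.12 (cv2) and the standard library are available. Lean on these libraries where they do the work, as an engineer would, in place of code of your own. Each camera call takes 0.05 s, during which the arm holds its last target. There are 200 camera calls.

### The job

Two small metal holders stand on the bench; get out the round specimen mount that stands in the bay behind the stand loupe. First lift the loupe off its holder and set it down upright on the bench, clear of the holder, then lay the mount flat in the larger compartment of the parts tray, and finally stand the loupe back upright where it stood. Leave the grease tin on the other holder where it is.

Things in the scene. Friction and masses are not known exactly. Their poses are not given: they have to be found in the camera images.
- loupe: Stand loupe, an upright round barrel 40 mm in diameter and 43 mm tall, black above and pale below, rigid. Origin at the centre of its underside, z up. It stands on the front part of one of the two holders (left or right varies), its underside on the base plate at z = 5 mm, on the centre line and 33 mm from the plate's front edge. Nothing is above it.
- specimen_mount: Round specimen mount, 30 mm in diameter, 18 mm tall, lying flat in the bay behind the loupe, underside at z = 5 mm. Origin at the centre of its underside, z up. Free space: about 5 mm to the loupe, 10 mm to each side wall (too little for a finger), 37 mm to the rear wall. Once the loupe is away it can be gripped along the bay, one finger in front, one behind.
- loupe_holder: Fixed aluminium holder, base plate 134 x 64 x 5 mm; the tin's holder is alike. Origin under its centre; x runs along it to the rear, away from the robot. Loupe at x = -34 mm, on a thin grey disc. At the rear a U-shaped bay, open to front and top: side walls from x = -10 mm, 50 mm apart inside, 6 mm thick; rear wall's inner face at x = 62 mm; wall tops at z = 27 mm.
- parts_tray: Shallow blue tray, fixed, 105 x 154 mm over the rim, walls 22 mm high, floor at z = 2 mm. Origin at the centre of its underside; y runs along its length. A divider 18 mm high at y = -13 mm: the larger, empty compartment spans y = -12 to +73 mm and x = -48 to +48 mm (centre y = +30 mm); the smaller one holds a bush.
- grease_tin: Low round white tin, 53 mm in diameter and 26 mm tall, standing on the other holder with another mount behind it; a bystander, to be left where it is. Origin at the centre of its underside.

How it is judged:
By the outcome, as a careful person would: the job done as asked, in the order asked, and still so for the second after the job is handed in, with the robot touching nothing.
It also fails if it takes over 72 s, if anything falls off the work surface, if the arm or the gripper's body presses on something with over 40 N, if the wrist force passes 120 N, or if a joint passes its speed limit or range.

## Working session

There is one attempt and no reset: what is moved stays moved. The work goes in short steps, Python scripts to look and compute and a tool call to move; the robot and the scene stay as the last step left them, time stands still between calls to the robot, and variables do not carry over. Pictures are saved under pics/ and viewed, at most 10 in all, crops included, and the job is handed in when it is done.

Besides the shell and the picture viewer there is one more tool, called as name(argument=value, ...), one argument or row to a line, values as JSON. step_arm: Moves the arm, as the interface text tells. Its arguments: {"type":"object","properties":{"linear":{"type":"array"},"turn":{"type":"array"},"fingers":{"type":"number"},"force":{"type":"number"}},"required":["linear","turn"]}

```bash
mkdir -p pics; ls; python3 - <<'E'
from workcell import env,cams
import cv2,numpy as np
print(env.state())
for n in("scene","top"):
    f=cams.grab_frame(n);cv2.imwrite(f"pics/{n}0.png",f["color"]);print(n,f["fx"],f["fy"],f["cx"],f["cy"],f["dist"],np.round(f["extrinsics"],3).tolist())
E
```

```text
pics
{'time_s': 0.0, 'qpos': array([ 6.38285513e+01,  1.83528820e+01,  8.97070762e+01,  4.76148602e-04,
        7.20437950e+01, -1.14514711e+00]), 'qvel': array([-0.09799888, -0.02903777,  0.05229149,  0.04907614, -0.01595373,
       -0.03454665]), 'effort': array([ 1.85939452e-04, -4.12459946e+01, -2.31971776e+01,  7.27123604e-02,
        4.57682158e-02, -1.52357202e-04]), 'ee_pos': array([243.01839152, 520.57991591, 224.10328804]), 'ee_rot': array([-1.79896277e+02, -2.52613039e-03,  1.54973549e+02]), 'force': array([-0.9892182 ,  0.0957547 , -0.17569071]), 'torque': array([-0.03893449, -0.0220271 ,  0.0034183 ]), 'gripper_force': 0.0, 'gripper_width': 90.8215017197825}
scene 415.9935159387444 415.9935159387444 273.3380539871581 209.92738720827566 [0.04371747 0.         0.         0.         0.        ] [[0.636, -0.501, 0.587, 23.642], [-0.772, -0.419, 0.478, -378.836], [0.006, -0.757, -0.654, 616.754], [0.0, 0.0, 0.0, 1.0]]
top 482.45253097180677 482.45253097180677 281.80377387443457 209.16533812535647 [0.03992822 0.         0.         0.         0.        ] [[-0.026, -0.996, 0.08, 448.542], [-0.999, 0.023, -0.037, 58.231], [0.035, -0.08, -0.996, 904.821], [0.0, 0.0, 0.0, 1.0]]
```

View pics/top0.png

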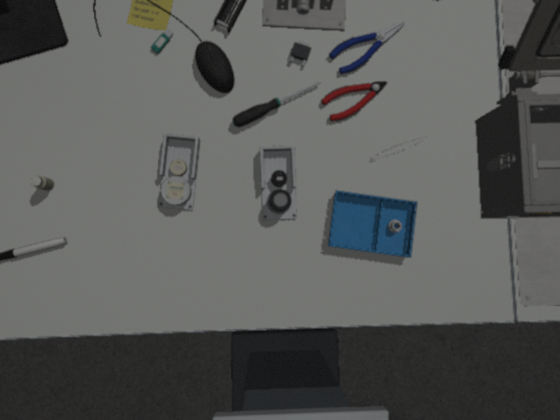

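View pics/scene0.png

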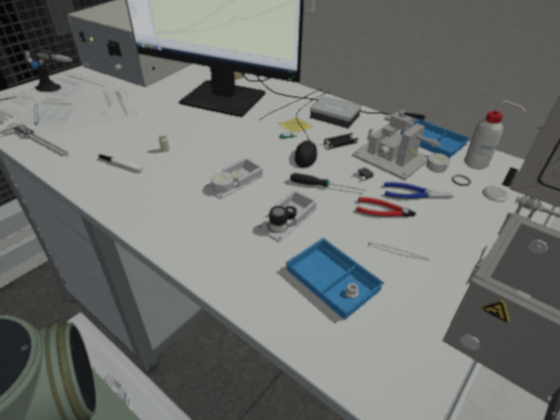

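The top view shows the loupe at about (279,200), the mount at (279,178) in the right-hand holder, the tin holder at (178,172), and the blue tray at (372,224) with its larger compartment on the left. I'll measure these next.

```bash
cat > h.py <<'E'
from workcell import env,cams
import cv2,numpy as np
def ray(f,p):
    K=np.array([[f["fx"],0,f["cx"]],[0,f["fy"],f["cy"]],[0,0,1]])
    u=cv2.undistortPoints(np.array([[p]],float),K,np.array(f["dist"]))[0,0]
    E=np.array(f["extrinsics"]);return E[:3,3],E[:3,:3]@np.array([u[0],u[1],1])
def onz(f,p,z):
    o,d=ray(f,p);return o+d*(z-o[2])/d[2]
def proj(f,X):
    E=np.linalg.inv(f["extrinsics"]);K=np.array([[f["fx"],0,f["cx"]],[0,f["fy"],f["cy"]],[0,0,1]])
    return cv2.projectPoints(np.array([X],float),cv2.Rodrigues(E[:3,:3])[0],E[:3,3],K,np.array(f["dist"]))[0].ravel()
def grab(n,name,box=None,s=1):
    f=cams.grab_frame(n);im=f["color"]
    if box: x,y,w,h=box;im=cv2.resize(im[y:y+h,x:x+w],None,fx=s,fy=s,interpolation=cv2.INTER_CUBIC)
    cv2.imwrite(f"pics/{name}.png",im);return f
E
python3 - <<'E'
from h import *
f=grab("top","top1",(240,135,200,140),4)
h=cv2.cvtColor(f["color"],cv2.COLOR_BGR2HSV)
m=cv2.inRange(h,(95,110,40),(125,255,255));m[:180]=0;m[275:]=0;m[:,:315]=0;m[:,425:]=0
c=max(cv2.findContours(m,0,2)[0],key=cv2.contourArea)
b=cv2.boxPoints(cv2.minAreaRect(c));w=[onz(f,p,20)[:2] for p in b];print("tray",b,w,np.mean(w,0),[np.linalg.norm(w[i]-w[i-1]) for i in range(4)])
g=f["color"].max(2)
d=(g<60).astype(np.uint8)*255;d[:165]=0;d[225:]=0;d[:,:255]=0;d[:,305:]=0
for c in cv2.findContours(d,0,2)[0]:
    if cv2.contourArea(c)>20: 
        (e,r)=cv2.minEnclosingCircle(c);print("dark",e,r,onz(f,e,48),onz(f,e,23))
E
```

```text
tray [[327.40375 245.57295]
 [334.98834 190.58461]
 [417.18323 201.92183]
 [409.59863 256.91016]] [array([450.28360828, -56.8579649 ]), array([551.48039378, -74.35515569]), array([ 526.93820868, -226.58044264]), array([ 425.82441951, -207.56703848])] [ 488.63165756 -141.34015043] [np.float64(152.68096402501666), np.float64(102.69830126070454), np.float64(154.19097521055696), np.float64(102.88589747351945)]
dark (278.5, 200.5) 12.747649192810059 [532.61307663  31.67468346  48.        ] [535.06608284  30.89984261  23.        ]
dark (278.7727355957031, 178.77272033691406) 8.416180610656738 [571.69067136  30.2015569   48.        ] [575.28386879  29.38373372  23.        ]
```

View pics/top1.png

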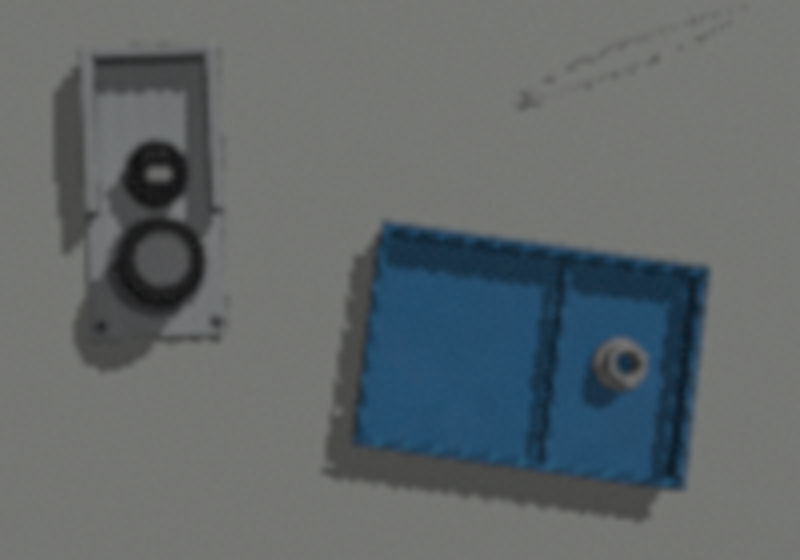

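The crop shows loupe top centre near crop (160,262), mount top (157,174), holder rear rim (93,57)–(207,53), and screws (100,327) and (216,322). The tray's larger compartment is on the left, centred near (455,350).

```bash
python3 - <<'E'
from h import *
f=cams.grab_frame("top")
P=lambda x,y,z:onz(f,(240+(x+.5)/4-.5,135+(y+.5)/4-.5),z)[:2]
for n,a in dict(loupe=(160,262,48),mount=(157,174,23),rl=(93,57,27),rr=(207,53,27),sl=(100,327,5),sr=(216,322,5)).items(): print(n,P(*a))
for a,b in ((P(93,57,27),P(207,53,27)),(P(100,327,5),P(216,322,5))):
    d=b-a;print(np.hypot(*d),np.degrees(np.arctan2(d[1],d[0]))+90)
T=[P(385,222,22),P(708,268,22),P(685,488,22),P(353,443,22)];print(T,np.mean(T,0))
# second view of loupe & mount: dark blob in scene
s=cams.grab_frame("scene");g=s["color"].max(2)
cv2.imwrite("pics/sc1.png",cv2.resize(s["color"][185:245,255:325],None,fx=8,fy=8,interpolation=cv2.INTER_CUBIC))
L=np.r_[P(160,262,48),48];M=np.r_[P(157,174,23),23]
print("proj scene",(proj(s,L)-[255,185]+.5)*8,(proj(s,M)-[255,185]+.5)*8)
E
```

```text
loupe [533.24084631  29.64907279]
mount [576.48346531  29.16476745]
rl [630.7776499   57.39201032]
rr [631.68477155   4.80026727]
sl [507.62888626  57.00783881]
sr [508.70387272   2.71529902]
52.59956565060206 0.988160610914079
54.303181054817166 1.1343020740087724
[array([552.06657933, -75.72983871]), array([ 527.33621244, -224.92516058]), array([ 426.33827829, -209.34230278]), array([450.61913781, -57.47547174])] [ 489.09005197 -141.86819345]
proj scene [171.59247302 217.11855705] [272.31537588 207.09426282]
```

View pics/sc1.png

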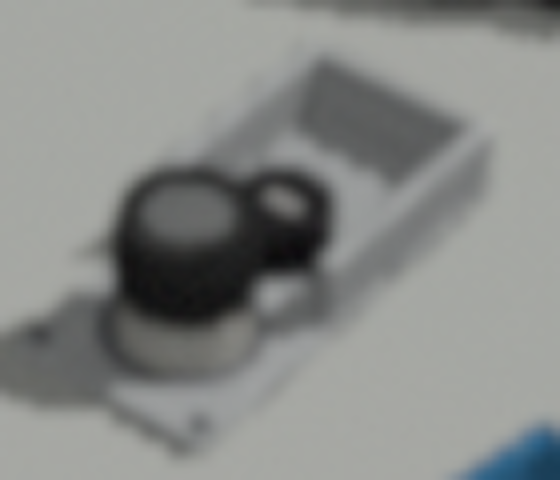

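Scene view: loupe top at crop (188,217) against a predicted (172,217), and mount at (285,205) against (272,207). That is about 2 px off, so the two views agree within calibration. I'll split the difference: loupe ≈ (534,29), mount ≈ (577,28.5), tray centre ≈ (489,-142) at yaw -9°.

```bash
cat >> h.py <<'E'
def go(x,y,z,yaw):
    s=env.state();p=s["ee_pos"];w=np.radians(s["ee_rot"][2]);d=np.array([x,y,z])-p
    t=np.array([d[0]*np.cos(w)+d[1]*np.sin(w), d[0]*np.sin(w)-d[1]*np.cos(w), -d[2]])/300
    r=(-(yaw-s["ee_rot"][2])+180)%360-180
    print("t",round(s["time_s"],2),"linear",np.round(t,4),"turn",round(r/360,4))
E
python3 -c "
from h import *
go(390,275,225,168);go(534,29,150,180.6)"
```

```text
t 0.25 linear [-0.7902 -0.5355 -0.0014] turn -0.0362
t 0.25 linear [-1.572  -1.0755  0.2486] turn -0.0712
```

step_arm(
  linear=[
    [-0.79, -0.535, 0],
    [-0.79, -0.535, 0],
    [-0.79, -0.535, 0],
    [-0.79, -0.535, 0],
    [-0.79, -0.535, 0],
    [-0.79, -0.535, 0],
    [-0.79, -0.535, 0],
    [-0.79, -0.535, 0],
  ],
  turn=[-0.071, -0.071, -0.071, -0.071, -0.071, -0.071, -0.071, -0.071],
  fingers=-0.54,
)

```text
time_s: 1.25
ee_pos: [389.6, 276.3, 224.9]
ee_rot: [180.0, -0.0, -179.4]
force: [0.5, -0.6, 0.6]
gripper_width: 70.2
gripper_force: 0.0
```

```bash
python3 -c "
from h import *
go(534,29,110,180.6);s=env.state();print(s['ee_pos'],s['ee_rot'],s['gripper_width'])"
```

```text
t 1.25 linear [-0.4724 -0.8296  0.383 ] turn 0.0001
[389.57323996 276.32869982 224.89188181] [ 1.79979835e+02 -1.18333244e-02 -1.79373956e+02] 70.17616843139193
```

step_arm(
  linear=[
    [-0.473, -0.83, 0.2],
    [-0.473, -0.83, 0.2],
    [-0.473, -0.83, 0.2],
    [-0.473, -0.83, 0.2],
    [-0.473, -0.83, 0.2],
    [-0.473, -0.83, 0.383],
    [-0.473, -0.83, 0.383],
    [-0.473, -0.83, 0.383],
  ],
  turn=[0, 0, 0, 0, 0, 0, 0, 0],
)

```text
time_s: 2.25
ee_pos: [535.1, 28.8, 111.3]
ee_rot: [180.0, 0.1, -179.4]
force: [-0.3, 0.1, -0.0]
gripper_width: 69.9
gripper_force: 0.0
```

```bash
python3 -c "
from h import *
go(534,29,26,180.6);s=grab('scene','sc2',(225,155,130,100),6);p=env.state()['ee_pos'];print(p,(proj(s,p+[0,0,-11])-[225,155])*6,(proj(s,[534,29,48])-[225,155])*6)"
```

```text
t 2.25 linear [0.0036 0.0008 0.2842] turn 0.0001
[535.52527355  28.72555247 111.89658047] [313.7952954 217.9321026] [308.52660817 339.52464144]
```

View pics/sc2.png

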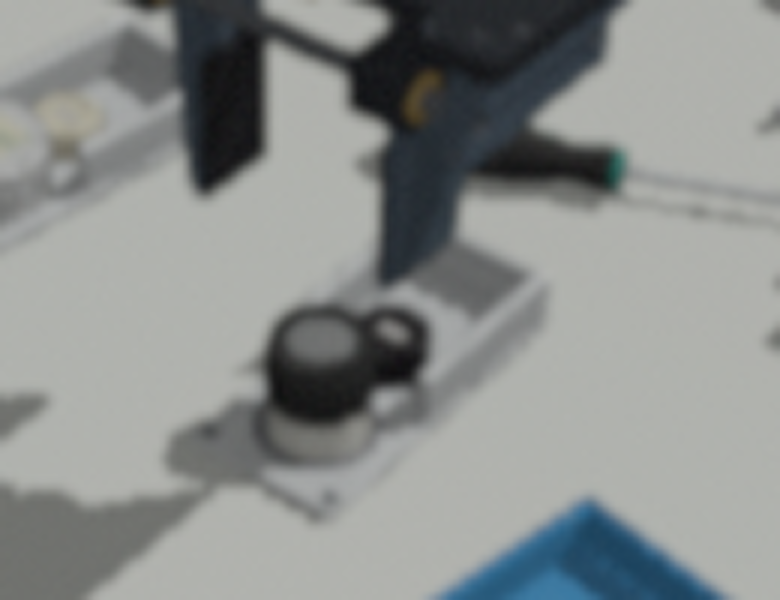

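The gripper straddles the loupe, whose top is at crop (320,338). The fingertip midpoint, about (320,212), is within ~1 px of prediction, so I'll descend and grip.

step_arm(
  linear=[
    [0, 0, 0.12],
    [0, 0, 0.22],
    [0, 0, 0.26],
    [0, 0, 0.287],
    [0, 0, 0.287],
    [0, 0, 0.287],
    [0, 0, 0.287],
  ],
  turn=[0, 0, 0, 0, 0, 0, 0],
)

```text
time_s: 3.18
ee_pos: [534.8, 27.7, 24.6]
ee_rot: [180.0, 0.1, -179.5]
force: [-0.7, -0.0, 0.1]
gripper_width: 70.2
gripper_force: 0.0
```

step_arm(
  linear=[
    [0, 0, 0],
    [0, 0, 0],
    [0, 0, 0],
    [0, 0, 0],
    [0, 0, 0],
    [0, 0, 0],
    [0, 0, 0],
    [0, 0, 0],
  ],
  turn=[0, 0, 0, 0, 0, 0, 0, 0],
  fingers=1,
  force=25,
)

```text
time_s: 4.18
ee_pos: [534.3, 27.7, 24.0]
ee_rot: [180.0, 0.0, -179.5]
force: [-1.0, -0.1, 0.2]
gripper_width: 38.1
gripper_force: 25.0
```

step_arm(
  linear=[
    [0, 0, -0.03],
    [0, 0, -0.08],
    [0, 0, -0.14],
    [0, 0, -0.2],
    [0, 0, -0.2],
    [0.1, 0, -0.2],
    [0.2, 0, -0.2],
    [0.3, 0, -0.2],
    [0.367, 0, -0.2],
    [0.367, 0, -0.2],
    [0.367, 0, -0.2],
    [0.367, 0, -0.1],
    [0.367, 0, -0.04],
    [0.367, 0, 0],
    [0.367, 0, 0.01],
    [0.367, 0, 0.015],
    [0.367, 0, 0.015],
    [0.367, 0, 0.015],
    [0.367, 0, 0.015],
  ],
  turn=[0, 0, 0, 0, 0, 0, 0, 0, 0, 0, 0, 0, 0, 0, 0, 0, 0, 0, 0],
)

```text
time_s: 6.55
ee_pos: [424.4, 26.7, 19.8]
ee_rot: [180.0, 0.0, -179.5]
force: [0.3, -0.8, -0.2]
gripper_width: 38.3
gripper_force: 25.0
```

```bash
python3 -c "
from h import *
print(env.state()['gripper_width'],env.state()['force']);s=grab('scene','sc3',(165,155,190,140),4)"
```

```text
38.33713453822409 [ 0.29623329 -0.83772017 -0.16808604]
```

View pics/sc3.png

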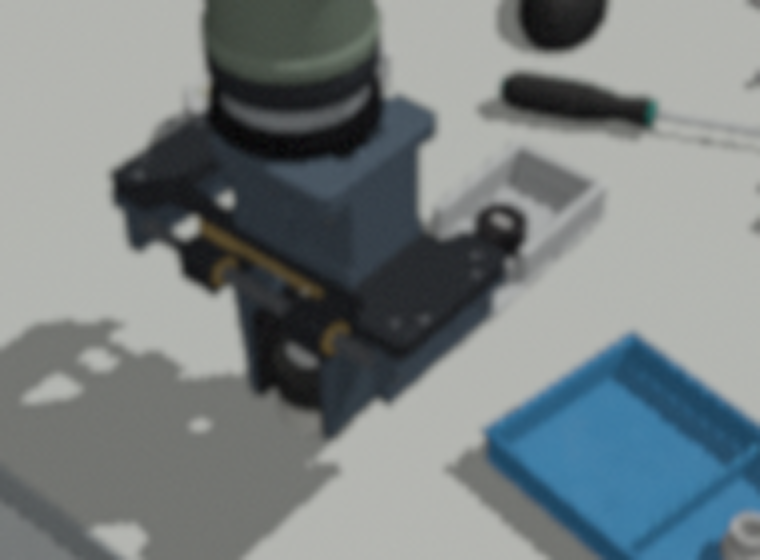

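The loupe is held between the fingers near crop (300,370), just above the bench and clear of the holder, and the mount is still in its bay at (500,230). I'll lower the last bit and release.

step_arm(
  linear=[
    [0, 0, 0.002],
    [0, 0, 0.002],
    [0, 0, 0.003],
    [0, 0, 0.003],
  ],
  turn=[0, 0, 0, 0],
)

```text
time_s: 7.1
ee_pos: [424.4, 26.7, 18.9]
ee_rot: [180.0, 0.0, -179.5]
force: [-0.7, -0.9, 5.0]
gripper_width: 38.8
gripper_force: 25.0
```

step_arm(
  linear=[
    [0, 0, 0],
    [0, 0, 0],
    [0, 0, 0],
    [0, 0, 0],
    [0, 0, 0],
    [0, 0, 0],
  ],
  turn=[0, 0, 0, 0, 0, 0],
  fingers=-0.4,
)

```text
time_s: 7.85
ee_pos: [424.2, 26.7, 18.5]
ee_rot: [180.0, 0.0, -179.5]
force: [-0.1, 0.5, -0.3]
gripper_width: 63.8
gripper_force: 0.0
```

step_arm(
  linear=[
    [0, 0, -0.05],
    [0, 0, -0.15],
    [0, 0, -0.25],
    [0, 0, -0.32],
    [-0.2, 0, -0.32],
    [-0.4, 0, -0.32],
    [-0.507, 0, -0.32],
    [-0.507, 0, -0.32],
    [-0.507, 0, -0.32],
    [-0.507, 0, -0.32],
    [-0.507, 0, -0.32],
    [-0.507, 0, -0.32],
    [-0.507, 0, -0.32],
    [-0.507, 0, -0.32],
    [-0.507, 0, -0.32],
  ],
  turn=[0, 0, 0, 0, 0.25, 0.25, 0.25, 0.25, 0.25, 0.25, 0.25, 0.25, 0.25, 0.25, 0.25],
)

```text
time_s: 9.72
ee_pos: [576.2, 28.1, 114.4]
ee_rot: [-180.0, -0.0, 90.6]
force: [0.6, -0.6, -0.2]
gripper_width: 64.0
gripper_force: 0.0
```

```bash
python3 -c "
from h import *
go(577,28.5,18,90.6);s=grab('scene','sc4',(205,135,150,115),5);p=env.state()['ee_pos'];print(p,env.state()['ee_rot'],env.state()['gripper_width'],(proj(s,p+[0,0,-11])-[205,135])*5,(proj(s,[577,28.5,23])-[205,135])*5)"
```

```text
t 9.72 linear [0.0014 0.0027 0.3215] turn -0.0
[576.26962323  28.05380143 114.47348724] [-1.79993262e+02 -2.84417257e-03  9.05821456e+01] 63.743776670967314 [425.41038338 230.14940921] [419.62744027 376.97920549]
```

View pics/sc4.png

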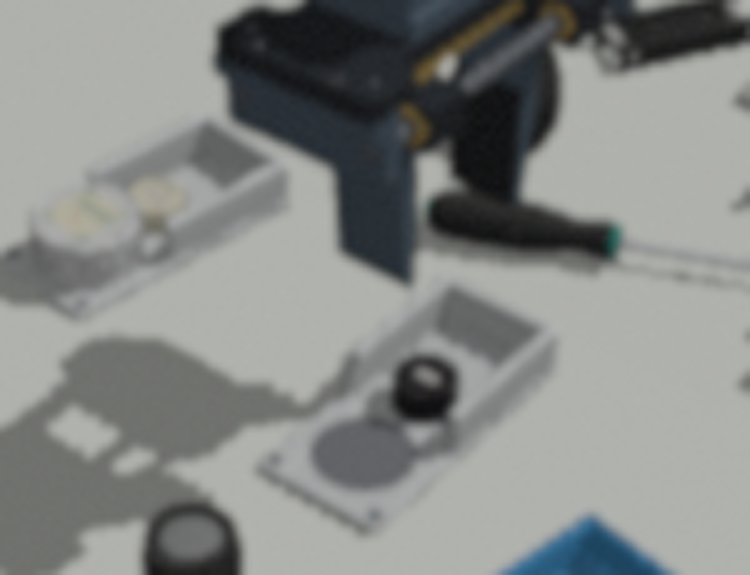

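The mount at crop (428,376) stands alone in the bay with the grey disc at (365,453). The loupe is upright on the bench at (190,550), and the fingers are aligned along the bay. I'll descend to the mount.

step_arm(
  linear=[
    [0.004, 0.003, 0.1],
    [0.004, 0.003, 0.2],
    [0.004, 0.003, 0.25],
    [0.004, 0.003, 0.28],
    [0.004, 0.003, 0.3],
    [0.004, 0.003, 0.32],
    [0.004, 0.003, 0.32],
    [0.004, 0.003, 0.32],
  ],
  turn=[0, 0, 0, 0, 0, 0, 0, 0],
  fingers=-0.25,
)

```text
time_s: 10.78
ee_pos: [577.5, 29.3, 19.0]
ee_rot: [179.9, -0.0, 90.5]
force: [0.2, -0.3, 0.6]
gripper_width: 56.8
gripper_force: 0.0
```

step_arm(
  linear=[
    [0, 0, 0],
    [0, 0, 0],
    [0, 0, 0],
    [0, 0, 0],
    [0, 0, 0],
    [0, 0, 0],
    [0, 0, 0],
    [0, 0, 0],
  ],
  turn=[0, 0, 0, 0, 0, 0, 0, 0],
  fingers=1,
  force=20,
)

```text
time_s: 11.78
ee_pos: [577.3, 29.3, 18.7]
ee_rot: [180.0, -0.0, 90.5]
force: [-0.3, -0.1, 2.1]
gripper_width: 29.6
gripper_force: 20.0
```

step_arm(
  linear=[
    [0, 0, -0.03],
    [0, 0, -0.1],
    [0, 0, -0.2],
    [0, 0, -0.3],
    [0, 0, -0.3],
    [0, 0, -0.3],
  ],
  turn=[0, 0, 0, 0, 0, 0],
)

```text
time_s: 12.52
ee_pos: [576.5, 29.2, 107.9]
ee_rot: [-179.9, -0.0, 90.5]
force: [0.6, -0.2, 0.3]
gripper_width: 29.9
gripper_force: 20.0
```

```bash
python3 -c "
from h import *
go(494,-112,60,81);s=grab('scene','sc5',(205,135,150,115),5)"
```

```text
t 12.53 linear [-0.4682 -0.2794  0.1596] turn 0.0265
```

View pics/sc5.png

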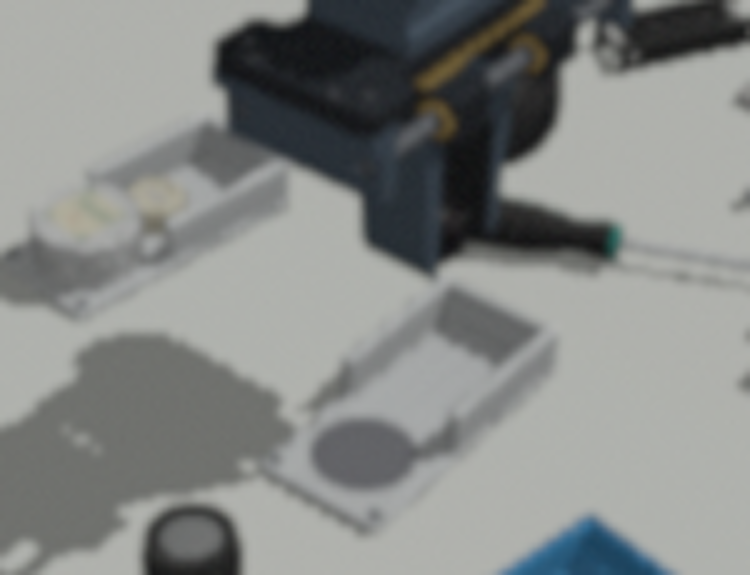

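The bay is now empty and the mount is in the grip. Next I'll carry it over the tray's larger compartment.

step_arm(
  linear=[
    [-0.468, -0.28, 0],
    [-0.468, -0.28, 0],
    [-0.468, -0.28, 0],
    [-0.468, -0.28, 0],
    [-0.468, -0.28, 0.05],
    [-0.468, -0.28, 0.15],
    [-0.468, -0.28, 0.22],
    [-0.468, -0.28, 0.26],
    [-0.468, -0.28, 0.29],
    [-0.468, -0.28, 0.302],
    [-0.468, -0.28, 0.302],
    [-0.468, -0.28, 0.302],
  ],
  turn=[0.026, 0.026, 0.026, 0.026, 0.026, 0.026, 0.026, 0.026, 0.026, 0.026, 0.026, 0.026],
)

```text
time_s: 14.08
ee_pos: [495.0, -112.0, 18.5]
ee_rot: [179.9, 0.0, 81.2]
force: [0.3, -0.4, -0.2]
gripper_width: 29.8
gripper_force: 20.0
```

step_arm(
  linear=[
    [0, 0, 0.003],
    [0, 0, 0.005],
    [0, 0, 0.005],
    [0, 0, 0.005],
  ],
  turn=[0, 0, 0, 0],
)

```text
time_s: 14.58
ee_pos: [494.5, -111.9, 16.4]
ee_rot: [-180.0, -0.0, 81.2]
force: [0.1, 0.1, -0.6]
gripper_width: 29.6
gripper_force: 20.0
```

step_arm(
  linear=[
    [0, 0, 0.002],
    [0, 0, 0.003],
    [0, 0, 0.003],
  ],
  turn=[0, 0, 0],
)

```text
time_s: 14.95
ee_pos: [494.6, -111.9, 15.8]
ee_rot: [180.0, -0.0, 81.2]
force: [-0.7, -0.0, 4.3]
gripper_width: 30.0
gripper_force: 20.0
```

step_arm(
  linear=[
    [0, 0, 0],
    [0, 0, 0],
    [0, 0, 0],
    [0, 0, 0],
    [0, 0, 0],
  ],
  turn=[0, 0, 0, 0, 0],
  fingers=-0.05,
)

```text
time_s: 15.58
ee_pos: [494.5, -111.9, 15.5]
ee_rot: [-180.0, -0.0, 81.2]
force: [0.7, -0.3, 0.7]
gripper_width: 47.9
gripper_force: 0.0
```

step_arm(
  linear=[
    [0, 0, -0.05],
    [0, 0, -0.15],
    [0, 0, -0.25],
    [0, 0, -0.32],
    [0, 0, -0.32],
    [0, 0, -0.32],
  ],
  turn=[0, 0, 0, 0, 0, 0],
)

```text
time_s: 16.32
ee_pos: [494.0, -111.8, 111.3]
ee_rot: [-180.0, -0.0, 81.2]
force: [-0.1, 0.1, -0.0]
gripper_width: 47.8
gripper_force: 0.0
```

```bash
python3 -c "
from h import *
go(424.3,26.7,105,180.5);s=grab('scene','sc6',(185,165,230,160),3.4)"
```

```text
t 16.32 linear [ 0.4205 -0.3005  0.0209] turn -0.2759
```

View pics/sc6.png

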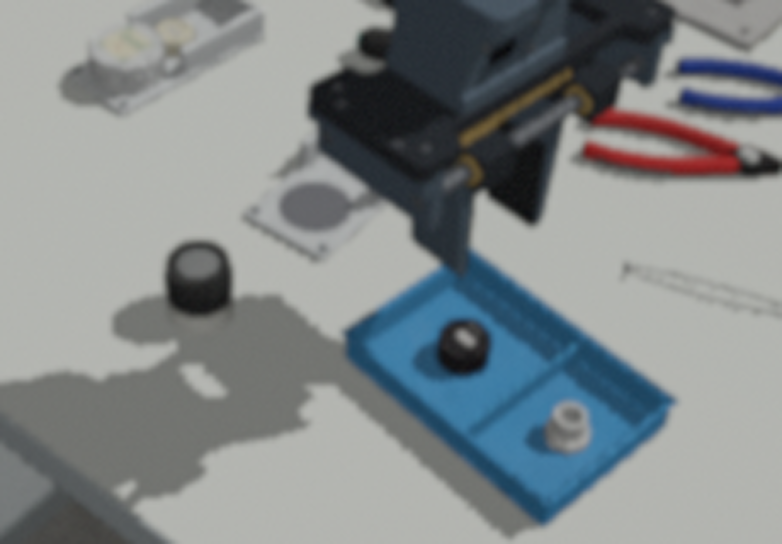

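The mount lies flat in the larger compartment at crop (463,345), and the loupe stands upright at (200,280). I'll go back for the loupe.

step_arm(
  linear=[
    [0.42, -0.3, 0],
    [0.42, -0.3, 0],
    [0.42, -0.3, 0],
    [0.42, -0.3, 0],
    [0.42, -0.3, 0],
    [0.42, -0.3, 0],
    [0.42, -0.3, 0],
    [0.42, -0.3, 0],
    [0.42, -0.3, 0],
    [0.42, -0.3, 0.02],
    [0.42, -0.3, 0.02],
    [0.42, -0.3, 0.02],
    [0.42, -0.3, 0.02],
    [0.42, -0.3, 0.02],
  ],
  turn=[-0.276, -0.276, -0.276, -0.276, -0.276, -0.276, -0.276, -0.276, -0.276, -0.276, -0.276, -0.276, -0.276, -0.276],
  fingers=-0.5,
)

```text
time_s: 18.12
ee_pos: [425.0, 26.4, 105.6]
ee_rot: [180.0, 0.0, -179.5]
force: [0.3, 0.9, 0.6]
gripper_width: 68.3
gripper_force: 0.0
```

```bash
python3 -c "
from h import *
go(424.3,26.7,18.7,180.5)
f=cams.grab_frame('scene')
# home disc centre and loupe top, in scene
g=cv2.cvtColor(f['color'],cv2.COLOR_BGR2HSV);im=f['color'][205:245,255:300].max(2)
m=cv2.inRange(im,70,125)
n,l,st,c=cv2.connectedComponentsWithStats(m)
for i in range(1,n):
  if st[i,4]>60: 
    p=c[i]+[255,205];print(st[i],p,onz(f,p,5.5))
"
```

```text
t 18.12 linear [0.0022 0.001  0.2898] turn 0.0001
[  0   0  26  29 122] [268.44262295 215.55737705] [550.43831879  64.57077038   5.5       ]
[ 13  14  29  14 257] [279.52918288 225.08560311] [542.06467188  26.32243744   5.5       ]
```

step_arm(
  linear=[
    [0.001, 0.001, 0.1],
    [0.001, 0.001, 0.2],
    [0.001, 0.001, 0.25],
    [0.001, 0.001, 0.28],
    [0.001, 0.001, 0.29],
    [0.001, 0.001, 0.29],
    [0.001, 0.001, 0.29],
  ],
  turn=[0, 0, 0, 0, 0, 0, 0],
)

```text
time_s: 19.05
ee_pos: [425.1, 26.7, 19.1]
ee_rot: [180.0, 0.1, -179.5]
force: [-0.4, -0.2, -0.6]
gripper_width: 68.3
gripper_force: 0.0
```

step_arm(
  linear=[
    [0, 0, 0],
    [0, 0, 0],
    [0, 0, 0],
    [0, 0, 0],
    [0, 0, 0],
    [0, 0, 0],
    [0, 0, 0],
    [0, 0, 0],
  ],
  turn=[0, 0, 0, 0, 0, 0, 0, 0],
  fingers=1,
  force=25,
)

```text
time_s: 20.05
ee_pos: [424.7, 26.7, 18.6]
ee_rot: [180.0, 0.0, -179.5]
force: [0.2, -0.2, 2.2]
gripper_width: 38.5
gripper_force: 25.0
```

```bash
python3 -c "
from h import *
go(534.4,27.7,84,180.5);print(env.state()['ee_pos'])"
```

```text
t 20.05 linear [-3.658e-01 -1.000e-04 -2.180e-01] turn 0.0001
[424.67303754  26.71220916  18.59910916]
```

step_arm(
  linear=[
    [0, 0, -0.05],
    [0, 0, -0.12],
    [0, 0, -0.2],
    [0, 0, -0.22],
    [-0.1, 0, -0.22],
    [-0.2, 0, -0.22],
    [-0.3, 0, -0.22],
    [-0.367, 0, -0.22],
    [-0.367, 0, -0.22],
    [-0.367, 0, -0.22],
    [-0.367, 0, -0.15],
    [-0.367, 0, -0.08],
    [-0.367, 0, -0.04],
    [-0.367, 0, -0.025],
    [-0.367, 0, -0.021],
    [-0.367, 0, -0.021],
    [-0.367, 0, -0.021],
    [-0.367, 0, -0.021],
  ],
  turn=[0, 0, 0, 0, 0, 0, 0, 0, 0, 0, 0, 0, 0, 0, 0, 0, 0, 0],
)

```text
time_s: 22.3
ee_pos: [534.9, 27.8, 25.2]
ee_rot: [180.0, 0.0, -179.5]
force: [-0.1, 0.5, -1.2]
gripper_width: 38.6
gripper_force: 25.0
```

step_arm(
  linear=[
    [0, 0, 0.002],
    [0, 0, 0.003],
    [0, 0, 0.003],
    [0, 0, 0.003],
  ],
  turn=[0, 0, 0, 0],
)

```text
time_s: 22.8
ee_pos: [534.7, 27.7, 23.9]
ee_rot: [180.0, 0.0, -179.5]
force: [-0.1, -0.3, -0.7]
gripper_width: 38.2
gripper_force: 25.0
```

step_arm(
  linear=[
    [0, 0, 0.001],
    [0, 0, 0.002],
    [0, 0, 0.002],
  ],
  turn=[0, 0, 0],
)

```text
time_s: 23.18
ee_pos: [534.8, 27.8, 23.6]
ee_rot: [180.0, 0.0, -179.5]
force: [-0.5, 0.8, 2.2]
gripper_width: 38.5
gripper_force: 25.0
```

step_arm(
  linear=[
    [0, 0, 0],
    [0, 0, 0],
    [0, 0, 0],
    [0, 0, 0],
    [0, 0, 0],
    [0, 0, 0],
  ],
  turn=[0, 0, 0, 0, 0, 0],
  fingers=-0.5,
)

```text
time_s: 23.92
ee_pos: [534.7, 27.8, 23.3]
ee_rot: [180.0, 0.0, -179.5]
force: [0.7, -0.4, 0.6]
gripper_width: 68.4
gripper_force: 0.0
```

step_arm(
  linear=[
    [0, 0, -0.05],
    [0, 0, -0.15],
    [0, 0, -0.25],
    [0, 0, -0.4],
    [0, 0, -0.5],
    [0.2, 0, -0.5],
    [0.4, 0, -0.5],
    [0.4, 0, -0.5],
    [0.4, 0, -0.5],
  ],
  turn=[0, 0, 0, 0, 0, 0, 0, 0, 0],
)

```text
time_s: 25.05
ee_pos: [415.9, 26.7, 174.6]
ee_rot: [180.0, 0.2, -179.5]
force: [-0.1, -0.4, -0.5]
gripper_width: 68.5
gripper_force: 0.0
```

```bash
python3 -c "
from h import *
s=grab('scene','sc7')"
```

```text
(no output)
```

View pics/sc7.png

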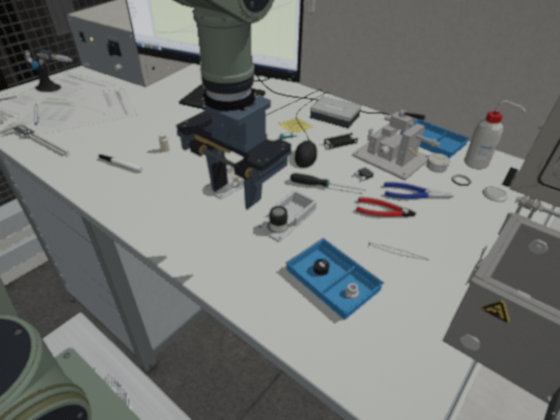

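The loupe stands upright on its holder at (278,215), as it did at the start. The mount lies in the tray at (320,267), and nothing touches the robot.

```bash
python3 -c "
from h import *
print(env.job_done())"
```

```text
the job is handed in; nothing more can be done
None
```

The job is handed in at about 25 s of robot time: the mount lies flat in the tray's larger compartment, the loupe is back upright where it stood, and I left the grease tin alone.

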